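Hold the leak tester's seal on a coupled pipe stub

ROBOT

A 6-joint arm with a two-finger parallel gripper is mounted at the origin on the work surface. World frame = base frame: x ahead of the robot, y to its left, z up, the work surface at z = 0. Lengths are in m, angles in degrees, forces in N, time in s.
With the tool pointing down it reaches from about 0.35 to 0.875 m from the base axis. Payload 4.2 kg.
Tool frame: the origin (TCP) lies on the centre line of the jaws, within the pads' length; the fingertips stand 14 mm ahead of it and the grasp point (between the pads) lies 5 mm behind it; z points along the fingers, y is the direction in which the jaws open and shut (so a half turn about z gives the same grasp; the last joint's range is limited). The gripper opens to 87 mm and grips with 3 to 60 N. Pads are 19 mm wide; open, the fingers measure 117 mm over their backs; the gripper's body (75 mm by 190 mm) begins 51 mm behind the grasp point.
Start: joints at [-58.178, 22.042, 0.453, 0, -68.411, -14.817], TCP at [0.183, -0.598, 0.237] pointing down, gripper open.
Joint ranges: [-179.83, 179.83], [-69.29, 118.12], [-61.27, 80.66], [-181.25, 117.63], [-171.15, -9.14], [-177.46, 177.46]. Speed limits (degrees/s): [159.86, 159.86, 180, 180, 180, 180].

INTERFACE

Orientations are given as a 3x3 rotation matrix whose columns are the frame's x, y, z axes.
In Python, from workcell import arm gives the robot as it stands.
- The arm moves only by the shell command python3 -m handwheel 'ROWS' [FORCE]. ROWS is JSON, a list of rows, each a list of 7 numbers: the closure in counts, from 0 (fully open) to 255 (shut), then the shift along the world's x, y, z in cm, then the turn, a rotation vector about the world's x, y, z in degrees. In form: [[grip, x, y, z, wx, wy, wz], ...]. A call has exactly 5 rows; each row is the pose to reach, as a shift and turn from the pose measured when the call began; what a row does not reach only later rows make up. A row lasts 1/10 s, in which the tool goes at most 50 mm and 8.59 degrees, less where a joint would pass 70% of its speed; a pose out of reach is approached as far as the arm can. A call with a gripper value outside its range is refused whole. The fingers move at their own pace and stop on an object; FORCE is the grip in N (left out, the last holds). Time passes only in rows, so rows that repeat a pose let the fingers close, or fill a call up. It gives the time, the measured TCP pose, the force and the opening at its end, in the units of the state.
- arm.read_state(): the state, without advancing time (a new reading comes with each control period).
- arm.capture(name): name is "side" or "top"; returns (picture, depth): 480x640x3 uint8, red, green, blue; 480x640 float32, m along the optical axis (not along the pixel's ray), 0 where there is no reading.
- arm.camera_info(name): a dict with "camera_matrix" (3x3 intrinsics, pixels), "k1" (the pictures are not rectified: a ray, as slopes to the right and down, at radius r is drawn at 1 + k1 r^2 times it, then the intrinsics apply), "R" (3x3) and "t" (3): a world point X has camera coordinates R X + t. Camera axes: x right, y down, z forward; pixel columns grow to the right and rows downward; lengths in m; the calibration is good to about 2 mm. A picture is of the moment at which its call begins. camera_info takes no time and is no camera call.
- arm.close_job(): hands the job in, once; it reports no verdict.
The state is a dict: "time": time; "qpos": joint angles; "joint_velocities": joint speeds; "tau": joint torques, N m; "position": TCP position; "eef_rot": TCP orientation; "force": force on the tool from outside, world axes, zero at the start; "ft_torque": the same for the moment, N m; "width": finger opening in m.
Only numpy, scipy, OpenCV 4.12 (cv2) and the standard library are available. Lean on these libraries where they do the work, as an engineer would, in place of code of your own. Each camera call takes 0.05 s, during which the arm holds its last target. There are 200 camera calls.

TASK

Get the pipe stub with the coupling on its top end ready for a leak test: swing the tester's arm round, with the seal still up, until the seal is centred over that stub, then press the black knob down 16 mm so that the seal is squeezed onto its mouth. Finish while still holding the knob down at that depth: do not let go at the end. Leave the plain stub, and everything else on the table, standing where it is.

Things in the scene. Friction and masses are not known exactly. Their poses are not given: they have to be found in the camera images.
- post_axis (a point): point on the vertical swing axis of the leak tester, at the top of its post, 190 mm above the table, fixed to the tester's red base plate (270 x 250 x 20 mm); the red arm (30 mm wide, top face 184 mm above the table, hub 56 mm across) turns about it. Its x axis points from the two stubs' side of the base plate to the post, its z up
- swing (a joint): angle of the red arm about the post, rad, counter-clockwise seen from above, range -0.8 to 1.75; at 0 the arm points along -x of post_axis, at +1.57 along its -y. It starts at 1.1 to 1.6. Light friction (about 1.5 N at the knob) holds it wherever it is left; there is no stop or detent over the stubs, which stand at swing +0.5 and -0.5
- knob: black round push knob, 36 mm across and 30 mm high, upright on a plunger at the arm's free end, 140 mm from the swing axis; origin at the centre of its underside, 225 mm above the table when up (its top at 255 mm). It can be gripped from above by its sides to swing the arm, and pressed straight down. Below it is a steel bushing 42 mm across whose top is 194 mm above the table
- press (a joint): how far the knob is pressed down, m: 0 up, 0.026 hard stop. A spring returns it to 0. The seal meets a stub at 0.010; to hold 0.016 takes about 12 N
- seal_pad: black rubber disc, 72 mm across and 10 mm thick, under the arm's end, straight below the knob; origin at the centre of its underside, 133 mm above the table when up. It gives way on its own spring (1 N per mm) once it meets something
- coupled_stub: THE stub to test: upright galvanised pipe stub 100 mm tall, 48 mm across with a thicker coupling sleeve 62 mm across on its upper 44 mm; stands loose on one of the base plate's two rubber discs, either one; origin at the centre of its underside, 23 mm above the table; mouth at 123 mm
- plain_stub: bystander: plain galvanised pipe stub, 100 mm tall and 48 mm across all the way, loose on the other rubber disc; origin at the centre of its underside
- collar: bystander: short steel tube, 42 mm across, 28 mm tall, on the tester's base plate beside the post; origin under its centre
- tape_measure: bystander: black tape measure, 50 x 30 x 50 mm, on the tester's base plate; origin under its centre
- wrench: bystander: steel wrench 200 mm long lying on the table
- screwdriver: bystander: screwdriver lying on the table
- level: bystander: aluminium spirit level, 50 x 400 x 22 mm, lying beyond the tester; origin under its centre
- oil_can: bystander: white plastic can, 100 x 130 x 190 mm, standing on the left; origin under its centre
Not all that is in view belongs to the job. Leave any blue or red look-alike of the coupled_stub alone.

How it is judged:
By the outcome, as a careful person would: the job done as asked, in the order asked, and still so for the second after the job is handed in, while the arm keeps its last pose, push and grip.
It also fails if it takes over 43 s, if anything falls off the work surface, if the arm or the gripper's body presses on something with over 40 N, if the wrist force passes 120 N, or if a joint passes its speed limit or range.

## Working session

There is one attempt and no reset: what is moved stays moved. The work goes in short steps, Python scripts to look and compute and a shell command to move; the robot and the scene stay as the last step left them, time stands still between calls to the robot, and variables do not carry over. Pictures are saved under pics/ and viewed, on a budget of 10 in all, crops included, one or two more only if the job needs it, and the job is handed in when it is done.

```bash
mkdir -p pics; cat > h.py <<'E'
import numpy as np,cv2
from workcell import arm
def cap(n,f=None):
    p,d=arm.capture(n)
    np.savez('pics/%s.npz'%(f or n),p=p,d=d)
    if f: cv2.imwrite('pics/%s.png'%f,p[:,:,::-1])
    return p,d
def ray(n,u,v):
    c=arm.camera_info(n);K=np.array(c['camera_matrix'],float)
    q=cv2.undistortPoints(np.array([[[u,v]]],float),K,np.array([c['k1'],0,0,0],float))[0,0]
    R=np.array(c['R']);t=np.array(c['t'])
    return -R.T@t, R.T@np.array([q[0],q[1],1.])
def atz(n,u,v,z):
    o,r=ray(n,u,v); return o+r*(z-o[2])/r[2]
def atd(n,u,v,d):
    o,r=ray(n,u,v); return o+r*d
def cloud(n,d):
    c=arm.camera_info(n);K=np.array(c['camera_matrix'],float)
    vv,uu=np.mgrid[0:480,0:640]
    q=cv2.undistortPoints(np.stack([uu,vv],-1).reshape(-1,1,2).astype(float),K,np.array([c['k1'],0,0,0],float))[:,0]
    R=np.array(c['R']);t=np.array(c['t'])
    X=(np.c_[q,np.ones(len(q))]*d.reshape(-1,1)-t)@R
    return X.reshape(480,640,3)
E
python3 - <<'E'
from h import *
a,_=cap('top','top0');b,_=cap('side','side0')
s=arm.read_state();print(s)
for n in('top','side'):print(arm.camera_info(n))
E
```

```text
{'time': 0.1, 'qpos': array([-5.81769251e+01,  2.20849115e+01,  3.86180664e-01, -2.30696402e-02,
       -6.84132246e+01, -1.48152856e+01]), 'joint_velocities': array([ 0.03947481, -0.00334357,  0.14124994,  0.08998373,  0.01456588,
        0.00746255]), 'tau': array([-1.31287193e-04, -3.91689348e+01,  1.87934268e+01,  4.23179537e+00,
        1.34837336e-02, -7.62729928e-05]), 'position': array([ 0.18264794, -0.59716297,  0.23558027]), 'eef_rot': array([[-9.56308377e-01, -2.92358995e-01, -7.12199463e-04],
       [-2.92359829e-01,  9.56306582e-01,  1.85766370e-03],
       [ 1.37976342e-04,  1.98471787e-03, -9.99998021e-01]]), 'force': array([-0.35717685, -0.6309563 , -0.72278719]), 'ft_torque': array([-0.03830846, -0.05285048,  0.02737535]), 'width': 0.08741059560116721}
{'camera_matrix': array([[564.98751901,   0.        , 319.70529993],
       [  0.        , 564.98751901, 235.80201665],
       [  0.        ,   0.        ,   1.        ]]), 'k1': -0.0014121772401315684, 'R': array([[ 0.04759621, -0.99886391, -0.00234148],
       [-0.97696383, -0.0460642 , -0.20837409],
       [ 0.2080295 ,  0.01220536, -0.9780464 ]]), 't': array([-0.01091327,  0.64187805,  1.24457849])}
{'camera_matrix': array([[552.7930678 ,   0.        , 322.59181891],
       [  0.        , 552.7930678 , 234.58354648],
       [  0.        ,   0.        ,   1.        ]]), 'k1': 0.05283104282797592, 'R': array([[-0.78386417, -0.62084267,  0.01055174],
       [-0.44033543,  0.54381734, -0.71440004],
       [ 0.43779181, -0.5646389 , -0.69965795]]), 't': array([0.50341798, 0.39895728, 0.97214388])}
```

View pics/top0.png

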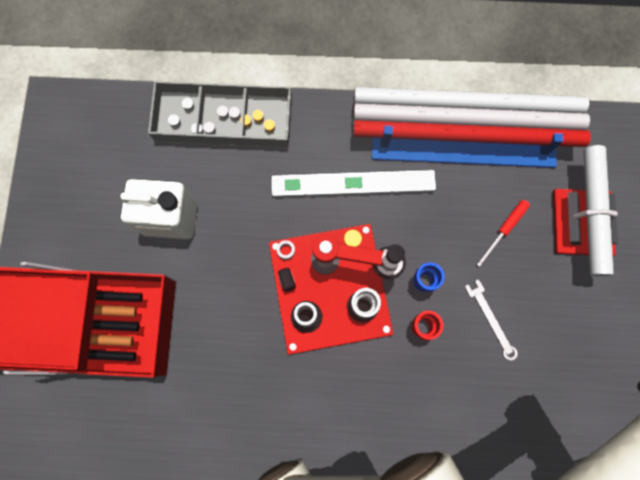

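View pics/side0.png

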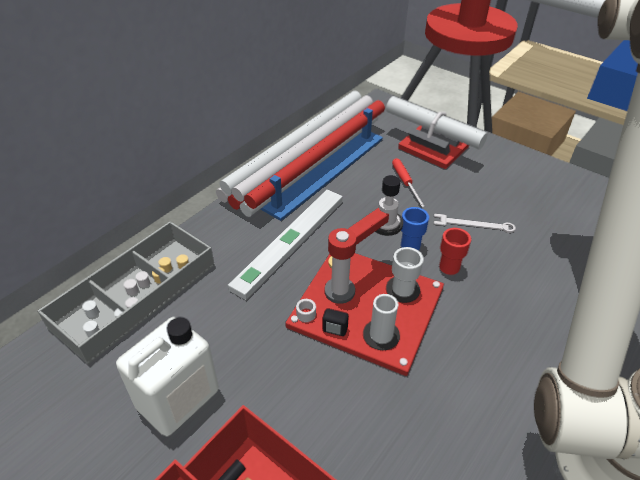

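Candidates: thick-topped galvanised stub at top (365,303), plain one at (305,317), a blue cup at (430,277) and a red cup at (428,325). By the description it is (365,303), which is (405,262) in the side view. I'll check it in a crop.

```bash
python3 - <<'E'
from h import *
z=np.load('pics/top0.npz');p=z['p'];d=z['d']
c=p[225:355,260:450]
cv2.imwrite('pics/crop1.png',cv2.resize(c,None,fx=4,fy=4,interpolation=cv2.INTER_CUBIC)[:,:,::-1])
X=cloud('top',d)
def fit(m,n):
    P=X[m];print(n,m.sum(),P.mean(0).round(4),P.min(0).round(3),P.max(0).round(3), cv2.minEnclosingCircle(P[:,:2].astype(np.float32)))
v,u=np.mgrid[0:480,0:640]
R=lambda a,b,c_,d_:(u>=a)&(u<b)&(v>=c_)&(v<d_)
Z=X[:,:,2]
fit(R(375,415,240,280)&(Z>.24)&(d>0),'knob')
fit(R(340,390,280,325)&(Z>.113)&(Z<.135)&(d>0),'stubR')
fit(R(285,325,295,335)&(Z>.113)&(Z<.135)&(d>0),'stubL')
fit(R(300,375,230,275)&(Z>.176)&(Z<.2)&(d>0),'arm+hub')
m=R(300,375,230,275)&(Z>.176)&(Z<.2)&(d>0);
fit(m&(u<338),'hub')
E
```

```text
knob 272 [ 0.5741 -0.1324  0.254 ] [ 0.558 -0.151  0.24 ] [ 0.593 -0.116  0.26 ] ((0.5753772258758545, -0.13312958180904388), 0.018255865201354027)
stubR 243 [ 0.489  -0.0873  0.1221] [ 0.458 -0.117  0.113] [ 0.519 -0.058  0.129] ((0.4887608289718628, -0.08767496049404144), 0.03125770390033722)
stubL 154 [0.4575 0.0429 0.1225] [0.435 0.02  0.113] [0.482 0.066 0.13 ] ((0.45822668075561523, 0.04298853501677513), 0.023923777043819427)
arm+hub 1098 [ 0.5879 -0.0263  0.1858] [ 0.565 -0.099  0.176] [0.621 0.033 0.199] ((0.5841314792633057, -0.033556148409843445), 0.06785321235656738)
hub 561 [0.5917 0.0057 0.1887] [ 0.565 -0.02   0.176] [0.621 0.033 0.199] ((0.5918818116188049, 0.0042838058434426785), 0.029512576758861542)
```

View pics/crop1.png

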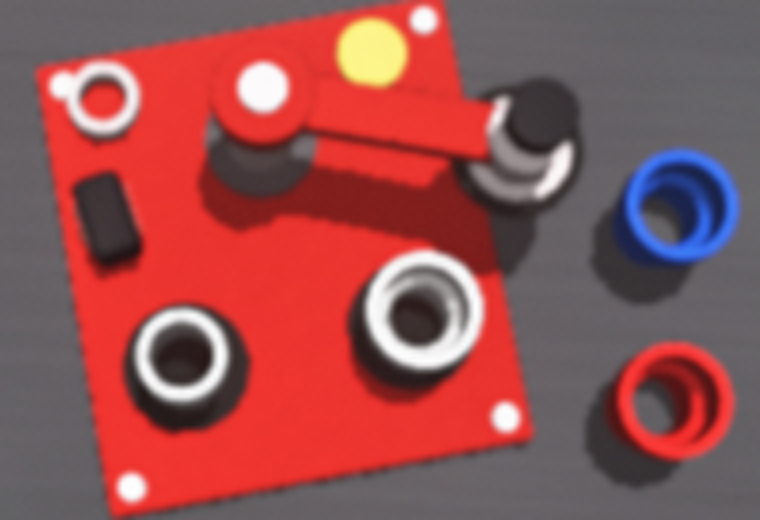

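The crop confirms it: the right stub (crop 423,310) has the thick sleeve, and its fitted radius of 31 mm matches the 62 mm coupling. Knob to post and stub to post both measure about 139 mm, and the stubs are 58° apart, so the measurements agree with the description. I'll move above the knob, with the jaws along the swing tangent.

```bash
python3 -m handwheel '[[0,1.5,2,1.3,0,0,3],[0,3.5,4.5,2.6,0,0,6],[0,5.9,7,3.9,0,0,10],[0,8.5,10,5.2,0,0,14],[0,11,13,6.5,0,0,18]]' 40
python3 -m handwheel '[[0,2.5,3,0,0,0,4],[0,5,6,0,0,0,8],[0,7.5,9,0,0,0,12],[0,10,12,0,0,0,16],[0,12.5,15,0,0,0,20]]'
python3 -m handwheel '[[0,2.5,3,0,0,0,4],[0,5,6,0,0,0,8],[0,7.5,9,0,0,0,12],[0,10,12,0,0,0,16],[0,12,14.5,0,0,0,20]]'
python3 - <<'E'
from h import *
s=arm.read_state();p=s['position'];R=s['eef_rot'];print(p,np.degrees(np.arctan2(R[1,1],R[0,1])),(np.array([.575,-.133,.3])-p)*100,R[:,2],s['force'])
E
```

```text
time: 0.6
position: [0.2932, -0.4658, 0.3005]
eef_rot: [[-0.818, -0.575, -0.002], [-0.575, 0.818, 0.002], [0.0, 0.003, -1.0]]
force: [0.8, -0.0, 0.6]
width: 0.0874
time: 1.1
position: [0.4188, -0.3143, 0.3002]
eef_rot: [[-0.569, -0.822, -0.003], [-0.822, 0.569, 0.002], [0.0, 0.004, -1.0]]
force: [0.9, -0.3, 1.3]
width: 0.087
time: 1.6
position: [0.5397, -0.1675, 0.2997]
eef_rot: [[-0.25, -0.968, -0.004], [-0.968, 0.25, 0.001], [-0.0, 0.005, -1.0]]
force: [0.7, -0.5, -0.3]
width: 0.0871
[ 0.53967438 -0.16750187  0.29965544] 165.51112111410453 [3.53256228 3.45018681 0.03445626] [-0.00441462  0.00123243 -0.9999895 ] [ 0.66946793 -0.54065577 -0.26478024]
```

```bash
python3 -m handwheel '[[0,1.5,1.5,0,0,-0.1,3],[0,2.8,2.7,0,0,-0.2,6],[0,3.5,3.45,0,0,-0.25,7.5],[0,3.5,3.45,0,0,-0.25,7.5],[0,3.5,3.45,0,0,-0.25,7.5]]'
python3 - <<'E'
from h import *
p,d=cap('side','s1');q,e=cap('top','t1')
a=cv2.resize(p[120:320,300:480],None,fx=2.4,fy=2.4,interpolation=2);b=cv2.resize(q[205:345,310:450],(480,480),interpolation=2)
cv2.imwrite('pics/c2.png',np.hstack([cv2.resize(a,(432,480)),b][:2])[:,:,::-1] if 0 else np.hstack([cv2.resize(a,(320,480))[:, :],b])[:,:,::-1])
s=arm.read_state();print(s['position'],s['force'],s['eef_rot'][:,2])
E
```

```text
time: 2.1
position: [0.5742, -0.1333, 0.2994]
eef_rot: [[-0.123, -0.992, -0.001], [-0.992, 0.123, 0.001], [-0.001, 0.001, -1.0]]
force: [0.4, -0.2, 0.8]
width: 0.0872
[ 0.57407531 -0.13366498  0.29977029] [ 0.11679387 -0.6053067  -0.49355953] [-3.08343516e-04  9.08526135e-04 -9.99999540e-01]
```

View pics/c2.png

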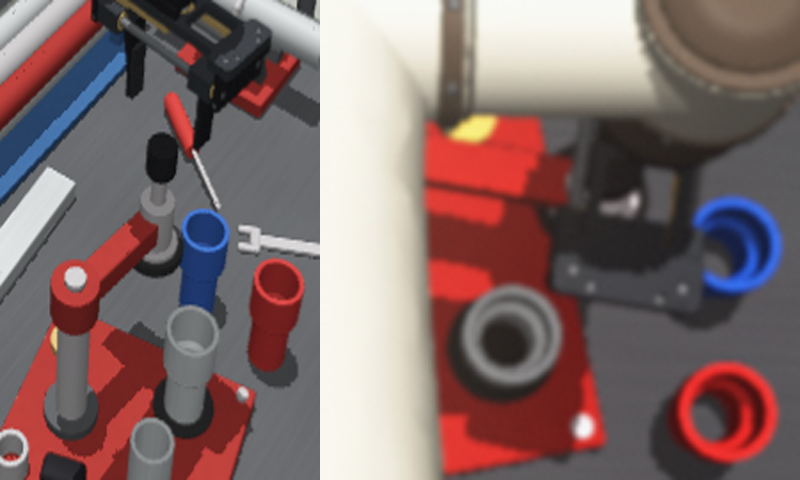

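The fingers straddle the knob (side crop: knob at (160,155), fingers at (135,70) and (203,120)). Next I descend and close.

```bash
python3 -m handwheel '[[0,0.1,0,-1.4,0,0,0],[0,0.1,0,-3,0,0,0],[0,0.1,0,-4.5,0,0,0],[0,0.1,0,-5.4,0,0,0],[0,0.1,0,-5.4,0,0,0]]' 40
python3 -m handwheel '[[150,0,0,0,0,0,0],[190,0,0,0,0,0,0],[230,0,0,0,0,0,0],[230,0,0,0,0,0,0],[230,0,0,0,0,0,0]]' 40
python3 - <<'E'
from h import *
p,d=cap('side','s2')
cv2.imwrite('pics/c3.png',cv2.resize(p[120:270,320:500],None,fx=3,fy=3,interpolation=2)[:,:,::-1])
s=arm.read_state();print(s['position'],s['force'],s['ft_torque'],s['width'])
E
```

```text
time: 2.7
position: [0.574, -0.1341, 0.2446]
eef_rot: [[-0.124, -0.992, -0.003], [-0.992, 0.124, 0.001], [-0.001, 0.003, -1.0]]
force: [-0.2, -0.6, -0.2]
width: 0.0868
time: 3.2
position: [0.5741, -0.1341, 0.2449]
eef_rot: [[-0.124, -0.992, -0.003], [-0.992, 0.124, 0.001], [-0.001, 0.003, -1.0]]
force: [0.1, -0.4, 0.1]
width: 0.0554
[ 0.57411605 -0.13406741  0.24479061] [-0.08025314  0.2896749   0.46268023] [0.07580726 0.04406524 0.01986067] 0.051096804849056404
```

View pics/c3.png

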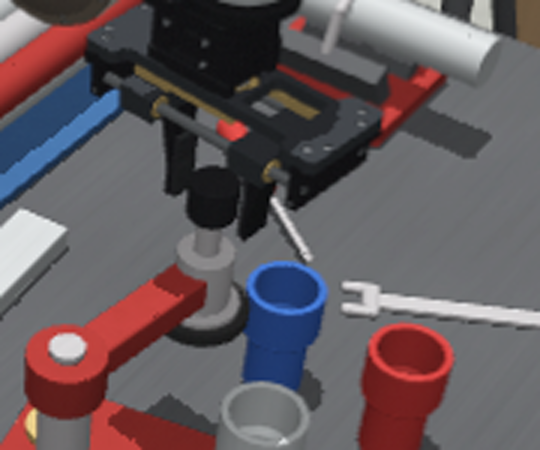

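The knob (crop 212,195) is between the fingers, which are still closing.

```bash
python3 -m handwheel '[[230,0,0,0,0,0,0],[230,0,0,0,0,0,0],[230,0,0,0,0,0,0],[230,0,0,0,0,0,0],[230,0,0,0,0,0,0]]' 40
python3 - <<'E'
from h import *
s=arm.read_state();p=s['position'];R=s['eef_rot'];print(p,s['force'],s['ft_torque'],s['width'])
C=np.array([.592,.0045]);st=np.array([.4888,-.0875])
a0=np.arctan2(*(p[:2]-C)[::-1]);a1=np.arctan2(*(st-C)[::-1]);print(np.degrees([a0,a1]),np.linalg.norm(p[:2]-C),np.linalg.norm(st-C))
for k in np.arange(0,1.01,.05):
    a=(a1-a0)*k;c,s_=np.cos(a),np.sin(a);v=p[:2]-C
    print(round(k,2),((np.array([c*v[0]-s_*v[1],s_*v[0]+c*v[1]])-v)*100).round(2),np.degrees(a).round(1))
E
```

```text
time: 3.75
position: [0.5745, -0.1342, 0.2449]
eef_rot: [[-0.124, -0.992, -0.002], [-0.992, 0.124, 0.001], [-0.001, 0.002, -1.0]]
force: [3.0, -1.0, 0.2]
width: 0.035
[ 0.57450028 -0.13417051  0.24492907] [ 2.97797748 -0.95815008  0.19891044] [-0.21275329 -0.41503328 -0.06927758] 0.03502007928886032
[ -97.19249971 -138.28386229] 0.13977035092006576 0.13825425852392392
0.0 [0. 0.] -0.0
0.05 [-0.5   0.07] -2.1
0.1 [-0.99  0.16] -4.1
0.15 [-1.48  0.27] -6.2
0.2 [-1.96  0.39] -8.2
0.25 [-2.44  0.53] -10.3
0.3 [-2.92  0.69] -12.3
0.35 [-3.39  0.87] -14.4
0.4 [-3.85  1.06] -16.4
0.45 [-4.31  1.27] -18.5
0.5 [-4.76  1.5 ] -20.5
0.55 [-5.19  1.74] -22.6
0.6 [-5.63  1.99] -24.7
0.65 [-6.05  2.27] -26.7
0.7 [-6.46  2.55] -28.8
0.75 [-6.86  2.85] -30.8
0.8 [-7.25  3.17] -32.9
0.85 [-7.62  3.5 ] -34.9
0.9 [-7.99  3.84] -37.0
0.95 [-8.34  4.2 ] -39.0
1.0 [-8.68  4.57] -41.1
```

```bash
python3 -m handwheel '[[230,-0.99,0.16,0,0,0,-4.1],[230,-1.96,0.39,0,0,0,-8.2],[230,-2.92,0.69,0,0,0,-12.3],[230,-3.85,1.06,0,0,0,-16.4],[230,-3.85,1.06,0,0,0,-16.4]]' 40
python3 - <<'E'
from h import *
s=arm.read_state();p=s['position'];R=s['eef_rot'];print(p,s['force'],s['ft_torque'],s['width'],R[:,2])
C=np.array([.592,.0045]);st=np.array([.4888,-.0875])
a0=np.arctan2(*(p[:2]-C)[::-1]);a1=np.arctan2(*(st-C)[::-1]);print(np.degrees([a0,a1]),np.linalg.norm(p[:2]-C))
v=p[:2]-C
for k in np.arange(0,1.01,.1):
    a=(a1-a0)*k;c,s_=np.cos(a),np.sin(a)
    print(round(k,2),((np.array([c*v[0]-s_*v[1],s_*v[0]+c*v[1]])-v)*100).round(2),np.degrees(a).round(1))
E
```

```text
time: 4.25
position: [0.5353, -0.1228, 0.245]
eef_rot: [[-0.4, -0.917, -0.001], [-0.917, 0.4, 0.003], [-0.002, 0.002, -1.0]]
force: [1.8, 1.2, -1.0]
width: 0.035
[ 0.53531995 -0.12280511  0.24495399] [ 1.79125772  1.19384138 -0.95499264] [ 0.43479506 -0.29278738 -0.30928087] 0.034986504390271206 [-0.00125972  0.00264062 -0.99999572]
[-114.00006003 -138.28386229] 0.13935285656481133
0.0 [0. 0.] -0.0
0.1 [-0.53  0.25] -2.4
0.2 [-1.06  0.53] -4.9
0.3 [-1.57  0.82] -7.3
0.4 [-2.07  1.14] -9.7
0.5 [-2.55  1.48] -12.1
0.6 [-3.02  1.84] -14.6
0.7 [-3.47  2.21] -17.0
0.8 [-3.91  2.61] -19.4
0.9 [-4.33  3.02] -21.9
1.0 [-4.73  3.46] -24.3
```

Forces are light, so I'll carry on to the stub.

```bash
python3 -m handwheel '[[230,-1.06,0.53,0,0,0,-4.9],[230,-2.07,1.14,0,0,0,-9.7],[230,-3.02,1.84,0,0,0,-14.6],[230,-3.91,2.61,0,0,0,-19.4],[230,-4.73,3.46,0,0,0,-24.3]]'
python3 -m handwheel '[[230,0,0,0,0,0,0],[230,0,0,0,0,0,0],[230,0,0,0,0,0,0],[230,0,0,0,0,0,0],[230,0,0,0,0,0,0]]'
python3 - <<'E'
from h import *
p,d=cap('side','s3');q,e=cap('top','t3')
a=cv2.resize(p[130:350,300:480],(432,528),interpolation=2);b=cv2.resize(q[240:350,285:361+4],(365,528),interpolation=2)
cv2.imwrite('pics/c4.png',np.hstack([a,b])[:,:,::-1])
s=arm.read_state();print(s['position'],s['force'],s['ft_torque'],s['width'],s['eef_rot'][:,2])
E
```

```text
time: 4.75
position: [0.4886, -0.0882, 0.2449]
eef_rot: [[-0.742, -0.67, 0.001], [-0.67, 0.742, 0.003], [-0.003, 0.001, -1.0]]
force: [4.2, -0.1, -2.4]
width: 0.0346
time: 5.25
position: [0.4887, -0.0883, 0.2449]
eef_rot: [[-0.742, -0.671, 0.001], [-0.671, 0.742, 0.003], [-0.002, 0.001, -1.0]]
force: [-0.9, 2.0, 0.9]
width: 0.0351
[ 0.48872359 -0.08828628  0.24492141] [1.09483748 1.85522981 0.20864807] [0.61748246 0.07078699 0.12960784] 0.03475759960750769 [ 0.0011895   0.00249971 -0.99999617]
```

View pics/c4.png

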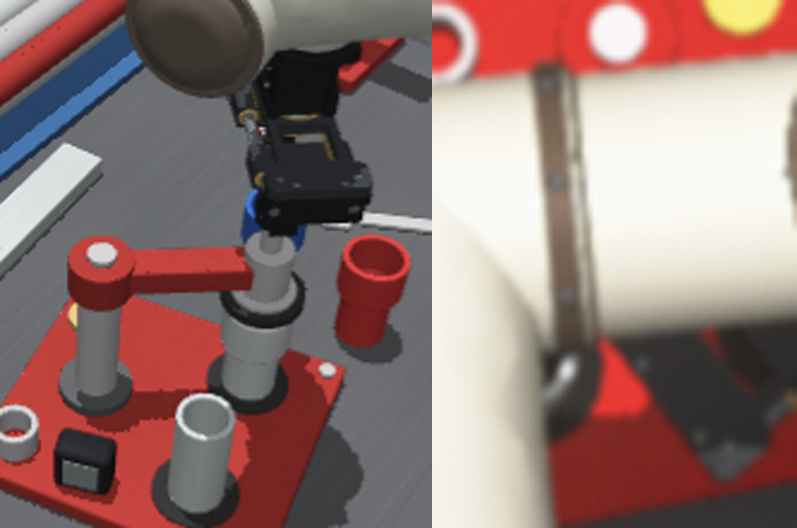

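The seal (side crop 262,300) looks to be over the coupled stub. I'll compare the axes numerically by fitting circles to the depth points, all from the same camera.

```bash
cat > fit.py <<'E'
from h import *
import sys
from scipy.optimize import least_squares
def run(f,dz=0):
    z=np.load('pics/%s.npz'%f);X=cloud('side',z['d']);ok=z['d']>0
    c0=np.array([.4888,-.0877])
    for n,lo,hi,r in (('sleeve',.085,.119,.031),('pipe',.035,.072,.024),('pad',.135-dz,.142-dz,.036),('bushing',.152,.190,.021)):
        P=X[ok&(X[:,:,2]>lo)&(X[:,:,2]<hi)&(np.hypot(X[:,:,0]-c0[0],X[:,:,1]-c0[1])<r+.012)][:,:2]
        if len(P)<8: print(n,len(P));continue
        g=lambda q:np.hypot(P[:,0]-q[0],P[:,1]-q[1])-r
        s=least_squares(g,c0,loss='soft_l1',f_scale=.001);print(f,n,len(P),(s.x*1000).round(1),'rms',(1e3*np.median(abs(g(s.x)))).round(2))
    P=X[ok&(X[:,:,2]>.116)&(X[:,:,2]<.127)&(np.hypot(X[:,:,0]-c0[0],X[:,:,1]-c0[1])<.045)]
    print('rim',len(P),P.mean(0).round(4))
if __name__=='__main__':
    run('side0');run('s3')
E
python3 fit.py
```

```text
side0 sleeve 566 [488.4 -87.7] rms 2.79
side0 pipe 238 [489.1 -90.2] rms 0.78
pad 0
bushing 0
rim 294 [ 0.4874 -0.087   0.122 ]
s3 sleeve 309 [489.2 -90.1] rms 0.71
s3 pipe 243 [489.  -90.1] rms 0.71
s3 pad 101 [489.  -89.7] rms 0.68
s3 bushing 358 [491.2 -86.7] rms 1.91
rim 104 [ 0.4789 -0.0666  0.1211]
```

Seal, sleeve and pipe axes agree within about 0.5 mm (the bushing fit is contaminated by the red arm). Now I press down straight and slowly with a firmer grip.

```bash
python3 -m handwheel '[[230,0,0,0,0,0,0],[230,0,0,-0.2,0,0,0],[230,0,0,-0.5,0,0,0],[230,0,0,-0.8,0,0,0],[230,0,0,-0.8,0,0,0]]' 55
python3 -m handwheel '[[230,0,0,-0.2,0,0,0],[230,0,0,-0.4,0,0,0],[230,0,0,-0.6,0,0,0],[230,0,0,-0.8,0,0,0],[230,0,0,-0.8,0,0,0]]' 55
python3 - <<'E'
from h import *
import fit
p,d=cap('side','s4');fit.run('s4',.010)
cv2.imwrite('pics/c5.png',cv2.resize(p[190:310,370:460],(540,590),interpolation=2)[:,:,::-1])
for i in range(2):
    s=arm.read_state();print(s['position'],s['force'],s['ft_torque'],s['width'])
    cap('top')
E
```

```text
time: 5.85
position: [0.4888, -0.0884, 0.2368]
eef_rot: [[-0.742, -0.671, 0.001], [-0.671, 0.742, 0.002], [-0.002, 0.001, -1.0]]
force: [-0.7, 2.0, 2.7]
width: 0.0348
time: 6.35
position: [0.489, -0.0885, 0.2302]
eef_rot: [[-0.741, -0.671, 0.002], [-0.671, 0.741, 0.001], [-0.003, -0.0, -1.0]]
force: [-2.9, 2.5, 9.9]
width: 0.035
s4 sleeve 297 [489.2 -90. ] rms 0.78
s4 pipe 242 [489.  -89.8] rms 0.85
s4 pad 97 [489.2 -89.8] rms 1.11
s4 bushing 353 [491.4 -86.9] rms 2.0
rim 40 [ 0.4772 -0.0645  0.1237]
[ 0.48899868 -0.08854142  0.23036778] [-3.61973546  2.06230766  9.30669504] [1.04415253 1.2238085  0.17274181] 0.034854853901928
[ 0.48897836 -0.08853502  0.23042568] [-2.66143364  2.37356874 10.73216935] [1.07507641 1.25574864 0.15694375] 0.034606002551141345
```

View pics/c5.png

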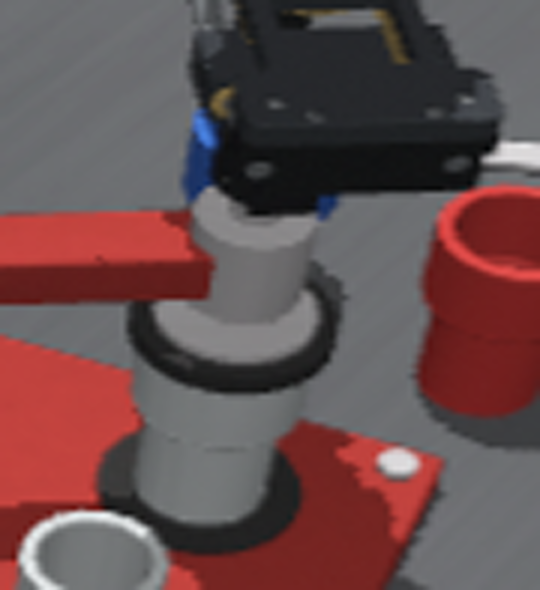

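The seal is on the mouth. The drop is 14.5 mm at about 10 N, which fits the spring data with no slip. About 1.5 mm remains, plus the servo sag under load.

```bash
python3 -m handwheel '[[230,0,0,-0.15,0,0,0],[230,0,0,-0.34,0,0,0],[230,0,0,-0.34,0,0,0],[230,0,0,-0.34,0,0,0],[230,0,0,-0.34,0,0,0]]' 55
python3 - <<'E'
from h import *
for i in range(5):
    s=arm.read_state();print(s['position'].round(4),s['force'].round(1),s['width'].round(4));cap('top')
E
```

```text
time: 7.0
position: [0.4891, -0.0886, 0.229]
eef_rot: [[-0.741, -0.672, 0.004], [-0.672, 0.741, 0.001], [-0.003, -0.002, -1.0]]
force: [-3.6, 2.7, 12.2]
width: 0.0349Traceback (most recent call last):
  File "<stdin>", line 3, in <module>
AttributeError: 'float' object has no attribute 'round'
```

```bash
python3 - <<'E'
from h import *
import fit
p,d=cap('side','s5');fit.run('s5',.010)
z=np.load('pics/side0.npz')['p'].astype(int)
cv2.imwrite('pics/c6.png',p[:,:,::-1])
for i in range(4):
    s=arm.read_state();print(s['time'],s['position'].round(4),s['force'].round(1),s['width']);cap('top')
E
```

```text
s5 sleeve 293 [489.3 -90.1] rms 0.81
s5 pipe 246 [489.2 -90. ] rms 0.79
s5 pad 82 [488.5 -89.9] rms 0.71
s5 bushing 355 [491.2 -87.2] rms 1.97
rim 48 [ 0.4769 -0.064   0.1224]
7.05 [ 0.4891 -0.0886  0.229 ] [-4.4  3.4 13.3] 0.034618197582573965
7.1 [ 0.4891 -0.0886  0.229 ] [-4.1  3.3 12.9] 0.03447733546668863
7.15 [ 0.489  -0.0886  0.229 ] [-3.9  4.1 12.6] 0.03467589117905449
7.2 [ 0.489  -0.0886  0.229 ] [-4.1  3.3 12.1] 0.03475670244537969
```

View pics/c6.png

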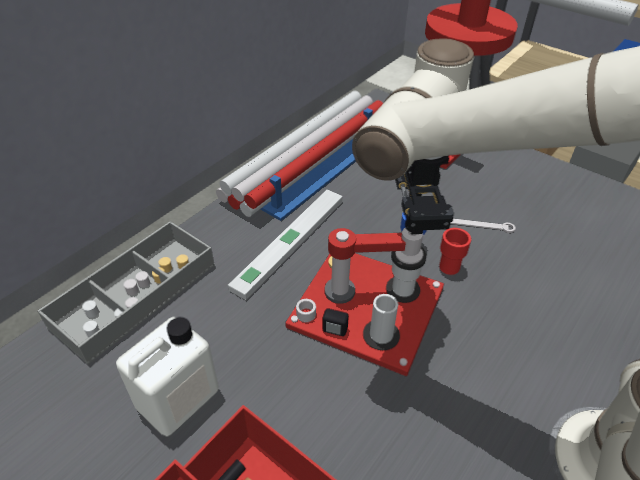

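The seal is on the coupled stub (405,262), the plain stub (383,310) and the other things are where they were, and depth and force are steady. Handing in.

```bash
python3 -c "
from workcell import arm
print(arm.close_job())"
```

```text
the job is handed in; nothing more can be done
None
```

The seal is over the coupled stub and pressed onto its mouth. I handed the job in at about 7.2 s with the gripper still holding the knob down. I gripped the knob by its sides, swung the arm about 41° clockwise with the seal up, then pressed straight down.

Last checks:
- **Depth:** the tool had gone down 15.9 mm from the up position and held steady. The upward force was 12–13 N, against the 12 N expected at 16 mm, so I saw no sign of the knob slipping in the jaws. I did not see the knob's own depth directly, as the gripper hid it.
- **Centring:** the seal, sleeve and pipe axes agreed within about 1 mm in the side camera's depth. The bushing fit was 3–4 mm off; I put that down to the red arm being in its points and did not use it.
- **Sideways force:** about 5 N remained on the knob while held.
- **Everything else:** the plain stub and the other things I could see in the last picture stood where they were. The blue cup and the screwdriver were mostly or wholly hidden by the arm.

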